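Line up reagent bottles by height beside the tip box

ROBOT

A 6-joint arm with a two-finger parallel gripper is mounted at the origin on the work surface. World frame = base frame: x ahead of the robot, y to its left, z up, the work surface at z = 0. Lengths are in m, angles in degrees, forces in N, time in s.
With the tool pointing down it reaches from about 0.4 to 0.825 m from the base axis. Payload 7 kg.
Tool frame: the origin (TCP) lies midway between the tips of the shut fingers; the grasp point (between the pads) lies 19 mm behind it; z points along the fingers, y is the direction in which the jaws open and shut (so a half turn about z gives the same grasp; the last joint's range is limited). The gripper opens to 88 mm and grips with 3 to 60 N. Pads are 19 mm wide; open, the fingers measure 130 mm over their backs; the gripper's body (78 mm by 193 mm) begins 47 mm behind the grasp point.
Start: joints at [92.252, 20.546, 0.682, 0, -70.136, -16.507], TCP at [0.166, 0.654, 0.227] pointing down, gripper open.
Joint ranges: [-176.03, 176.03], [-82.01, 121.73], [-58.28, 71.71], [-173.87, 95.51], [-174.79, -0.11], [-173.66, 173.66]. Speed limits (degrees/s): [136.94, 136.94, 172.46, 180, 180, 180].

INTERFACE

Orientations are given as [roll, pitch, yaw] about the fixed x, y, z axes, in that order (R = Rz(yaw) Ry(pitch) Rx(roll)).
In Python, from plant import ctrl gives the robot as it stands.
- The arm moves only by the tool jog_arm, never from a script. Its argument "deltas" is a list of rows, each a list of 2 entries, a list of its own where there are three numbers: the shift along the tool's x, y, z in m, then the turn about the tool's z in degrees. A call has 1 to 20 rows; each row is the pose to reach, as a shift and turn from the pose commanded when the call began, along the tool's axes at that moment; what a row does not reach only later rows make up. A row lasts 1/10 s, in which the tool goes at most 50 mm and 8.59 degrees, less where a joint would pass 70% of its speed; a pose out of reach is approached as far as the arm can. A call with a gripper value outside its range is refused whole. "jaw" is the closure, from -1 (fully open) to 1 (shut), set as the call begins (left out, the last holds). The fingers move at their own pace and stop on an object; the grip force is fixed at half the most. Time passes only in rows, so rows that repeat a pose let the fingers close. It gives the time, the measured TCP pose, the force and the opening at its end, in the units of the state.
- ctrl.get_obs(): the state, without advancing time (a new reading comes with each control period).
- ctrl.snapshot(name): name is "side" or "top"; returns the picture (480x640x3 uint8, red, green, blue); there is no depth.
- ctrl.camera_params(name): a dict with "camera_matrix" (3x3 intrinsics, pixels), "position" and "rotation" of the camera in the world. Camera axes: x right, y down, z forward; pixel columns grow to the right and rows downward; lengths in m; the calibration is good to about 2 mm. A picture is of the moment at which its call begins. camera_params takes no time and is no camera call.
- ctrl.close_job(): hands the job in, once; it reports no verdict.
Trained networks look in the newest picture that a camera, given by its name, has taken for a name from the list of things; names that differ only in an ending like _2 or _b are one class to them, and where a whole thing is asked for, a point or a joint stands for the part that bears it (a point fixed in the world has none). Each returns a list of dicts, best first, with "conf" (0 to 1); they miss things now and then, are a little off and sometimes report something else, mostly with a low value. They report only what shows in the picture. A call takes as long as a camera call. They do not tell look-alikes from the thing itself.
- ctrl.boxes_of(query, camera): "bbox" ([left, top, width, height] as shares, 0 to 1, of the picture: columns of its width, rows of its height, round what is visible of it).
- ctrl.cut_out(query, camera): "mask" (480x640 bool, what is visible of it) and "bbox" ([left, top, width, height] as shares, 0 to 1, of the picture: columns of its width, rows of its height, round what is visible of it).
The state is a dict: "clock": time; "joint_pos": joint angles; "qvel": joint speeds; "tau": joint torques, N m; "tool_pos": TCP position; "orientation": TCP orientation; "force": force on the tool from outside, world axes, zero at the start; "moment": the same for the moment, N m; "opening": finger opening in m.
Only numpy, scipy, OpenCV 4.12 (cv2) and the standard library are available. Lean on these libraries where they do the work, as an engineer would, in place of code of your own. Each camera call takes 0.05 s, during which the arm holds its last target. There are 200 camera calls.

TASK

Line up the four amber reagent bottles by height on the row of rubber pads, one standing in the middle of each pad: the tallest on the pad next to the red-topped tip box, then steadily shorter, with the shortest next to the tube rack. Keep every bottle upright throughout and let go of them all.

Things in the scene. Friction and masses are not known exactly. Their poses are not given: they have to be found in the camera images.
- bottle_a: the shortest of four loose capped reagent bottles, amber glass with a plain paper label and white cap: 34 mm body diameter, 64 mm high, straight cylindrical body up to 44 mm, then shoulder and a cap 23 mm wide; stands upright on the bench at the start. Origin: centre of its underside; z up along its axis
- bottle_b: the second shortest of four loose capped reagent bottles, amber glass with a plain paper label and white cap: 40 mm body diameter, 84 mm high, straight cylindrical body up to 57 mm, then shoulder and a cap 27 mm wide; stands upright on the bench at the start. Origin: centre of its underside; z up along its axis
- bottle_c: the second tallest of four loose capped reagent bottles, amber glass with a plain paper label and white cap: 47 mm body diameter, 106 mm high, straight cylindrical body up to 72 mm, then shoulder and a cap 32 mm wide; stands upright on the bench at the start. Origin: centre of its underside; z up along its axis
- bottle_d: the tallest of four loose capped reagent bottles, amber glass with a plain paper label and white cap: 54 mm body diameter, 130 mm high, straight cylindrical body up to 88 mm, then shoulder and a cap 37 mm wide; stands upright on the bench at the start. Origin: centre of its underside; z up along its axis
- pad_a: one of four identical round black rubber pads, 66 mm diameter, 3 mm thick, fixed in a straight row about 85 mm apart on a white strip (85 x 360 x 8 mm, long side along the row). Letters say nothing about the place in the row: that differs from start to start. Origin: centre of its underside, 8 mm above the bench, so its top is 11 mm above the bench; its y axis runs along the row, x across it
- pad_b: one of four identical round black rubber pads, 66 mm diameter, 3 mm thick, fixed in a straight row about 85 mm apart on a white strip (85 x 360 x 8 mm, long side along the row). Letters say nothing about the place in the row: that differs from start to start. Origin: centre of its underside, 8 mm above the bench, so its top is 11 mm above the bench; its y axis runs along the row, x across it
- pad_c: one of four identical round black rubber pads, 66 mm diameter, 3 mm thick, fixed in a straight row about 85 mm apart on a white strip (85 x 360 x 8 mm, long side along the row). Letters say nothing about the place in the row: that differs from start to start. Origin: centre of its underside, 8 mm above the bench, so its top is 11 mm above the bench; its y axis runs along the row, x across it
- pad_d: one of four identical round black rubber pads, 66 mm diameter, 3 mm thick, fixed in a straight row about 85 mm apart on a white strip (85 x 360 x 8 mm, long side along the row). Letters say nothing about the place in the row: that differs from start to start. Origin: centre of its underside, 8 mm above the bench, so its top is 11 mm above the bench; its y axis runs along the row, x across it
- tip_box: pipette tip box, fixed: white base, red top with yellow tips standing in it, 115 x 75 mm, 57 mm high; it stands just beyond one end of the strip, with its centre about 100 mm past the last pad along the row and 20 mm farther from the robot than the row. Which end differs. Origin: centre of its underside
- tube_rack: grey rack of small white-capped tubes, fixed, 115 x 75 mm, 46 mm high, just beyond the strip's other end, placed likewise. Origin: centre of its underside
Not all that is in view belongs to the job. Leave any blue look-alike of the bottle_b alone.

How it is judged:
By the outcome, as a careful person would: the job done as asked, in the order asked, and still so for the second after the job is handed in, with the robot touching nothing.
It also fails if it takes over 96 s, if anything falls off the work surface, if the arm or the gripper's body presses on something with over 40 N, if the wrist force passes 120 N, or if a joint passes its speed limit or range.

## Working session

There is one attempt and no reset: what is moved stays moved. The work goes in short steps, Python scripts to look and compute and a tool call to move; the robot and the scene stay as the last step left them, time stands still between calls to the robot, and variables do not carry over. Pictures are saved under pics/ and viewed, and the job is handed in when it is done.

Besides the shell and the picture viewer there is one more tool, called after ">>>" as a command line: name --argument value ..., lists and objects as JSON in quotes. jog_arm: Moves the arm, as the interface text tells. Its arguments: {"type":"object","properties":{"deltas":{"type":"array","items":{"type":"array"}},"jaw":{"type":"number"}},"required":["deltas"]}

```bash
ls; mkdir -p pics; python3 - <<'E'
from plant import ctrl
import cv2,numpy as np
for n in("side","top"):
    cv2.imwrite(f"pics/{n}0.png",ctrl.snapshot(n)[:,:,::-1])
    p=ctrl.camera_params(n);print(n,{k:np.round(v,4).tolist() for k,v in p.items()})
    for q in("bottle_a","pad_a","tip_box","tube_rack"):
        for d in ctrl.boxes_of(q,n):
            l,t,w,h=d["bbox"];print(q,round(d["conf"],2),[round(v) for v in(l*640,t*480,(l+w)*640,(t+h)*480)])
print(ctrl.get_obs())
E
```

```text
pics
side {'camera_matrix': [[538.7606, 0.0, 319.0104], [0.0, 538.7606, 239.4234], [0.0, 0.0, 1.0]], 'position': [0.4264, 0.6285, 0.768], 'rotation': [-137.9977, -0.3784, -168.5259]}
bottle_a 0.92 [371, 143, 394, 195]
bottle_a 0.85 [371, 272, 394, 309]
bottle_a 0.7 [282, 342, 307, 387]
bottle_a 0.67 [337, 338, 362, 384]
bottle_a 0.6 [370, 180, 403, 250]
bottle_a 0.58 [388, 349, 419, 402]
pad_a 0.95 [234, 300, 267, 332]
pad_a 0.74 [276, 199, 306, 221]
pad_a 0.68 [261, 231, 298, 253]
pad_a 0.61 [246, 256, 287, 292]
pad_a 0.25 [372, 181, 404, 246]
tip_box 0.64 [172, 326, 257, 396]
tube_rack 0.92 [261, 152, 324, 194]
top {'camera_matrix': [[519.293, 0.0, 319.6575], [0.0, 519.293, 240.7918], [0.0, 0.0, 1.0]], 'position': [0.4929, 0.0024, 0.9671], 'rotation': [-176.3874, -0.6644, -90.7031]}
bottle_a 0.94 [179, 281, 212, 309]
bottle_a 0.94 [167, 239, 197, 261]
bottle_a 0.89 [174, 329, 207, 355]
bottle_a 0.87 [426, 276, 460, 307]
bottle_a 0.69 [346, 288, 381, 323]
bottle_a 0.54 [266, 301, 287, 324]
pad_a 0.83 [266, 181, 299, 213]
pad_a 0.71 [313, 178, 346, 219]
pad_a 0.69 [358, 182, 390, 218]
pad_a 0.65 [221, 175, 255, 216]
tip_box 0.67 [153, 148, 202, 217]
tube_rack 0.89 [402, 156, 452, 222]
{'clock': 0.5, 'joint_pos': array([ 9.22501897e+01,  2.05493164e+01,  6.80455100e-01, -1.18328747e-04,
       -7.01348709e+01, -1.65066681e+01]), 'qvel': array([ 0.01918575, -0.04659126,  0.05591816, -0.03371722,  0.02558398,
        0.09383491]), 'tau': array([ 9.36999095e-04, -5.81796598e+01,  2.93068027e+01,  6.99720517e+00,
        1.19135709e-02, -3.39712437e-05]), 'tool_pos': array([0.16624231, 0.65417985, 0.22651604]), 'orientation': array([ 1.79996390e+02, -9.53720661e-04, -1.42565186e+01]), 'force': array([-0.9262503 ,  0.99555976,  0.52800766]), 'moment': array([-0.01235358, -0.02423326, -0.00318043]), 'opening': 0.08766457881465498}
```

View both.

View pics/side0.png

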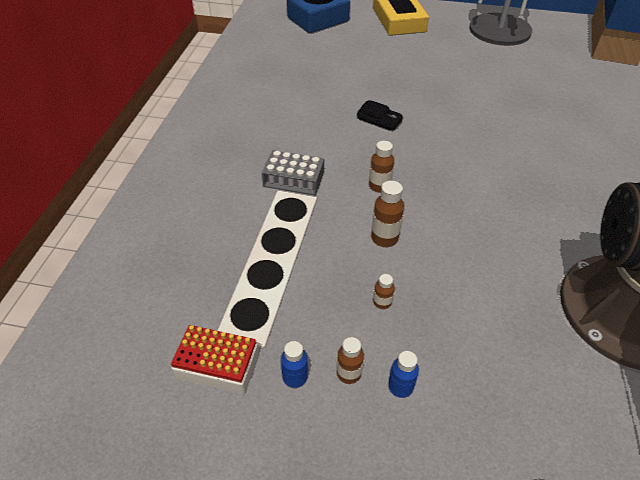

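View pics/top0.png

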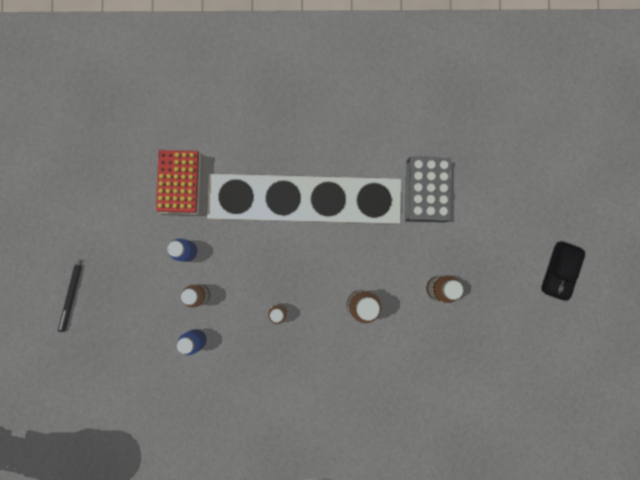

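```bash
cat > h.py <<'E'
from plant import ctrl
import cv2,numpy as np
from scipy.spatial.transform import Rotation as R
from scipy.optimize import least_squares
DIM={'a':(.034,.064,.044,.023),'b':(.040,.084,.057,.027),'c':(.047,.106,.072,.032),'d':(.054,.130,.088,.037)}
def cams(): return {n:ctrl.camera_params(n) for n in("side","top")}
def proj(P,c):
    r=R.from_euler('xyz',c["rotation"],degrees=True).as_matrix()
    q=(np.atleast_2d(P)-c["position"])@r@np.array(c["camera_matrix"]).T
    return q[:,:2]/q[:,2:]
th=np.linspace(0,2*np.pi,60)
def ring(x,y,z,r): return np.c_[x+r*np.cos(th),y+r*np.sin(th),z+0*th]
def render(k,p,c):
    D,H,S,C=DIM[k];x,y,z=p;im=np.zeros((480,640),np.uint8)
    s=8
    capb=S+(H-S)*.45
    for a,b in((ring(x,y,z,D/2),ring(x,y,z+S,D/2)),(ring(x,y,z+S,D/2),ring(x,y,z+capb,C/2)),(ring(x,y,z+capb,C/2),ring(x,y,z+H,C/2))):
        u=proj(np.r_[a,b],c).astype(np.float32)
        cv2.fillConvexPoly(im,np.round(cv2.convexHull(u)*16).astype(np.int32),255,cv2.LINE_AA,4)
    return im
def feat(m):
    M=cv2.moments(m);return np.array([M['m10'],M['m01']])/M['m00']
def tri(us,cs):
    f=lambda P:np.concatenate([proj(P,c)[0]-u for u,c in zip(us,cs)])
    s=least_squares(f,[.6,.1,.05]);return s.x,np.abs(s.fun).max()
E
python3 - <<'E'
from h import *
cs=cams();det={}
for n in cs:
    im=ctrl.snapshot(n)
    det[n]=[d["mask"].astype(np.uint8)*255 for d in ctrl.cut_out("bottle_a",n) if d["conf"]>.3]
    pads=[d["mask"].astype(np.uint8)*255 for d in ctrl.cut_out("pad_a",n) if d["conf"]>.3]
    for i,m in enumerate(det[n]):
        hue=np.median(im[m>0],0);x,y,w,h=cv2.boundingRect(m);print(n,i,np.round(feat(m),1),(x,y,w,h),hue)
    print("pads",[ (np.round(feat(m),1).tolist(),int((m>0).sum())) for m in pads])
    # pads by darkness inside their boxes
    g=im.max(2)
    for m in pads:
        x,y,w,h=cv2.boundingRect(m);z=np.zeros_like(m);z[y-6:y+h+6,x-6:x+w+6]=255
        b=((g<65)&(z>0)).astype(np.uint8)
        k,l,st,ce=cv2.connectedComponentsWithStats(b);i=1+np.argmax(st[1:,4]);print("dark",np.round(ce[i],2),st[i])
np.savez("m.npz",side=det["side"],top=det["top"])
E
```

```text
side 0 [381.7 166. ] (370, 141, 25, 52) [120. 105.  93.]
side 1 [403.8 374.5] (388, 351, 31, 47) [ 33.  64. 122.]
side 2 [388.1 214.6] (372, 181, 33, 66) [117.  101.5  89.5]
side 3 [294.2 364.6] (281, 341, 27, 47) [ 33.   63.5 121. ]
side 4 [384.  291.4] (374, 275, 21, 32) [125. 109.  97.]
pads [([278.6, 240.3], 739), ([290.3, 209.6], 609), ([250.1, 313.8], 1018), ([264.7, 274.0], 857)]
dark [278.01 240.37] [262 228  33  26 691]
dark [290.06 209.25] [275 198  32  24 587]
dark [249.32 314.03] [231 298  38  33 978]
dark [264.82 274.19] [247 260  36  29 816]
top 0 [444.  288.3] (426, 275, 37, 28) [94. 90. 81.]
top 1 [363.4 305.9] (347, 291, 34, 32) [112. 107. 101.]
top 2 [277.4 313.5] (268, 304, 20, 20) [116. 108.  99.]
top 3 [194.9 294.9] (181, 284, 28, 23) [93.  81.5 74. ]
top 4 [182.  249.7] (167, 238, 31, 25) [ 71.  78. 105.]
top 5 [191.2 341.2] (177, 329, 30, 26) [ 63.  71. 101.]
pads [([373.4, 199.9], 930), ([328.0, 197.9], 1013), ([282.7, 197.3], 960), ([235.2, 195.7], 966)]
dark [373.88 199.87] [358 184  33  33 838]
dark [327.98 198.57] [312 183  33  32 833]
dark [282.88 197.53] [267 182  33  32 834]
dark [235.7  196.33] [220 181  33  32 830]
```

```bash
python3 - <<'E'
from h import *
cs=cams();m=np.load("m.npz")
im=ctrl.snapshot("side")
mb=None
for d in ctrl.cut_out("bottle_b","side"):
    f=feat(d["mask"].astype(np.uint8))
    if abs(f-[349,361]).max()<8: mb=d["mask"].astype(np.uint8)*255
if mb is None:
    ref=im[320:395,330:368].astype(int);bg=np.median(im[400:430,300:380],(0,1))
    b=np.zeros((480,640),np.uint8);b[335:388,334:365]=(np.abs(im[335:388,334:365].astype(int)-bg).max(2)>35)*255;mb=cv2.morphologyEx(b,cv2.MORPH_OPEN,np.ones((3,3)))
    print("own seg",feat(mb),cv2.boundingRect(mb))
S={'c':m['side'][0],'d':m['side'][2],'a':m['side'][4],'b':mb,'blue1':m['side'][1],'blue3':m['side'][3]}
T={'c':m['top'][0],'d':m['top'][1],'a':m['top'][2],'b':m['top'][3],'blue1':m['top'][5],'blue3':m['top'][4]}
for k in S:
    kk=k if k in DIM else 'b'
    def f(p): return np.concatenate([feat(render(kk,p,cs[n]))-feat(M[k]) for n,M in(("side",S),("top",T))])
    P0,_=tri([feat(S[k]),feat(T[k])],[cs["side"],cs["top"]])
    s=least_squares(f,[P0[0],P0[1],0],diff_step=1e-2,x_scale=.1)
    print(k,"mid",np.round(P0,3),"base",np.round(s.x,4),np.abs(s.fun).max().round(2))
sd=[(278.01,240.37),(290.06,209.25),(249.32,314.03),(264.82,274.19)]
tp=[(327.98,198.57),(373.88,199.87),(235.7,196.33),(282.88,197.53)]
for u,v in zip(sd,tp): print("pad",np.round(tri([u,v],[cs["side"],cs["top"]])[0],4))
E
```

```text
c mid [ 0.464 -0.226  0.053] base [ 0.4645 -0.2293  0.    ] 0.82
d mid [ 0.436 -0.083  0.06 ] base [ 0.436  -0.0831  0.    ] 0.04
a mid [0.422 0.068 0.028] base [0.4223 0.0682 0.    ] 0.0
b mid [0.457 0.215 0.033] base [0.4571 0.2155 0.    ] 0.53
blue1 mid [0.375 0.221 0.034] base [0.3753 0.2214 0.    ] 0.36
blue3 mid [0.539 0.238 0.034] base [0.5387 0.2384 0.    ] 0.33
pad [ 0.6327 -0.0258  0.0069]
pad [ 0.6295 -0.1113  0.0075]
pad [0.6388 0.1458 0.0065]
pad [0.6356 0.0581 0.007 ]h.py:22: RuntimeWarning: invalid value encountered in divide
  M=cv2.moments(m);return np.array([M['m10'],M['m01']])/M['m00']
```

```bash
cat >> h.py <<'E'
def back(u,z,c):
    r=R.from_euler('xyz',c["rotation"],degrees=True).as_matrix()
    d=r@np.linalg.solve(np.array(c["camera_matrix"]),[u[0],u[1],1]);return (np.array(c["position"])+d*(z-c["position"][2])/d[2])[:2]
def capblob(im,box):
    "centroid of the whitish blob highest in a box x0,y0,x1,y1"
    x0,y0,x1,y1=box;w=im[y0:y1,x0:x1].min(2)
    t=.72*np.percentile(w,99);b=(w>t).astype(np.uint8)
    k,l,st,ce=cv2.connectedComponentsWithStats(b)
    i=max((j for j in range(1,k) if st[j,4]>25),key=lambda j:st[j,4]*(1 if st[j,1]<(y1-y0)*.4 else .1));return ce[i]+[x0,y0],st[i]
def capfit(k,us,cs):
    "triangulate: cap side+top visible -> centroid of rendered cap"
    D,H,S,C=DIM[k];capb=S+(H-S)*.5
    def cen(p,c):
        im=np.zeros((480,640),np.uint8);u=proj(np.r_[ring(p[0],p[1],capb,C/2),ring(p[0],p[1],H,C/2)]+[0,0,p[2]],c).astype(np.float32)
        cv2.fillConvexPoly(im,np.round(cv2.convexHull(u)*16).astype(np.int32),255,cv2.LINE_AA,4);return feat(im)
    f=lambda p:np.concatenate([cen(p,c)-u for u,c in zip(us,cs)])
    s=least_squares(f,[.5,0,.001],x_scale=.05,diff_step=[.01,.5,1]) 
    return s.x,s.fun
E
python3 - <<'E'
from h import *
cs=cams();im={n:ctrl.snapshot(n) for n in cs}
B={'a':((372,273,396,310),(264,300,292,326)),'b':((336,336,364,386),(177,282,210,310)),'c':((370,140,396,194),(424,272,468,306)),'d':((371,180,406,248),(344,286,384,326))}
for k,(s,t) in B.items():
    us,ss=capblob(im["side"],s);ut,st=capblob(im["top"],t);H=DIM[k][1]
    P,r=tri([us,ut],[cs["side"],cs["top"]])
    print(k,np.round(us,1),ss[2:],np.round(ut,1),st[2:],"tri",np.round(P,4),round(r,2),"top@H",back(ut,H-.001,cs["top"]).round(4),"side@H-",back(us,H-.008,cs["side"]).round(4))
sd=[(278.01,240.37),(290.06,209.25),(249.32,314.03),(264.82,274.19)]
tp=[(327.98,198.57),(373.88,199.87),(235.7,196.33),(282.88,197.53)]
for u,v in zip(sd,tp): print("pad side",back(u,.011,cs["side"]).round(4),"top",back(v,.011,cs["top"]).round(4))
E
```

```text
a [385.7 278.8] [ 14  11 121] [276.1 315.2] [ 13  13 133] tri [0.4224 0.0682 0.0624] 0.2 top@H [0.4221 0.0682] side@H- [0.4227 0.0632]
b [351.4 344.6] [ 18  16 233] [188.  296.4] [ 17  16 211] tri [0.4573 0.2152 0.0828] 0.14 top@H [0.4571 0.2152] side@H- [0.4578 0.2112]
c [384.4 145.2] [ 17  11 132] [453.  289.6] [ 19  18 279] tri [ 0.464  -0.2284  0.105 ] 0.26 top@H [ 0.4636 -0.2285] side@H- [ 0.4649 -0.2375]
d [391.7 187.1] [ 21  14 231] [367.5 308.5] [ 22  22 394] tri [ 0.4362 -0.0835  0.1287] 0.25 top@H [ 0.4358 -0.0835] side@H- [ 0.4367 -0.0908]
pad side [ 0.6323 -0.0223] top [ 0.6315 -0.0258]
pad side [ 0.6295 -0.1079] top [ 0.6281 -0.111 ]
pad side [0.6381 0.1487] top [0.6374 0.145 ]
pad side [0.6351 0.0612] top [0.6343 0.0578]
```

>>> jog_arm --deltas '[[[0.024, 0.03, 0], 5], [[0.049, 0.063, 0], 10], [[0.075, 0.096, 0], 15], [[0.1, 0.129, 0], 20], [[0.126, 0.162, 0], 25], [[0.152, 0.195, 0], 30], [[0.178, 0.229, 0], 35], [[0.204, 0.262, 0], 40], [[0.23, 0.295, 0], 45], [[0.255, 0.328, 0], 50], [[0.28, 0.36, 0], 55], [[0.306, 0.393, 0], 60], [[0.332, 0.427, 0], 65], [[0.357, 0.46, 0], 70], [[0.38, 0.489, 0], 75], [[0.392, 0.505, 0], 75.74], [[0.392, 0.505, 0], 75.74], [[0.392, 0.505, 0], 75.74]]' --jaw -1

```text
clock: 2.8
tool_pos: [0.4219, 0.0679, 0.2266]
orientation: [-180.0, 0.0, -90.1]
force: [-0.1, -0.6, 0.2]
opening: 0.0877
```

>>> jog_arm --deltas '[[[0, 0, 0.03], 0], [[0, 0, 0.07], 0], [[0, 0, 0.11], 0], [[0, 0, 0.14], 0], [[0, 0, 0.17], 0], [[0, 0, 0.19], 0], [[0, 0, 0.205], 0], [[0, 0, 0.214], 0], [[0, 0, 0.218], 0], [[0, 0, 0.218], 0], [[0, 0, 0.218], 0]]'

```text
clock: 3.9
tool_pos: [0.4223, 0.0687, 0.0092]
orientation: [-179.9, 0.0, -90.0]
force: [-0.8, -0.2, -0.6]
opening: 0.0877
```

```bash
python3 - <<'E'
from h import *
a=ctrl.snapshot("side");b=ctrl.snapshot("top")
o=np.hstack([cv2.resize(a[230:380,280:480],(400,300)),cv2.resize(b[220:370,180:380],(400,300))])
cv2.imwrite("pics/ga.png",o[:,:,::-1])
E
```

```text
(no output)
```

View pics/ga.png

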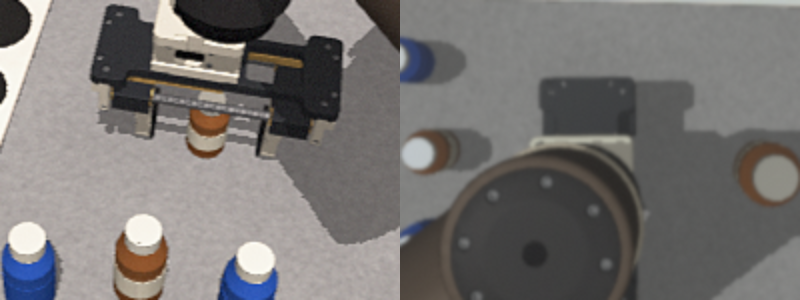

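The side view shows bottle_a (208,130 in the crop) centred between the fingers (145 and 270). I'll close on it and lift.

>>> jog_arm --deltas '[[[0, 0, 0], 0], [[0, 0, 0], 0], [[0, 0, 0], 0], [[0, 0, 0], 0], [[0, 0, 0], 0], [[0, 0, 0], 0], [[0, 0, 0], 0], [[0, 0, -0.005], 0], [[0, 0, -0.015], 0], [[0, 0, -0.035], 0], [[0, 0, -0.06], 0], [[0, 0, -0.08], 0], [[0, 0, -0.09], 0]]' --jaw 1

```text
clock: 5.3
tool_pos: [0.4227, 0.0687, 0.101]
orientation: [-179.8, 0.1, -90.0]
force: [-0.4, 0.2, -0.1]
opening: 0.0332
```

>>> jog_arm --deltas '[[[0, -0.01, 0], 0], [[0, -0.03, 0], 0], [[0.005, -0.06, 0], 0], [[0.015, -0.09, 0], 0], [[0.03, -0.12, 0], 0], [[0.055, -0.15, 0], 0], [[0.085, -0.175, 0], 0], [[0.115, -0.19, 0], 0], [[0.143, -0.2, 0], 0], [[0.163, -0.204, 0], 0], [[0.174, -0.2065, 0], 0], [[0.1785, -0.207, 0], 0], [[0.1785, -0.207, 0], 0], [[0.1785, -0.207, 0.03], 0], [[0.1785, -0.207, 0.055], 0], [[0.1785, -0.207, 0.068], 0], [[0.1785, -0.207, 0.068], 0], [[0.1785, -0.207, 0.068], 0]]'

```text
clock: 7.1
tool_pos: [0.6294, -0.1098, 0.0312]
orientation: [-180.0, -0.0, -89.9]
force: [0.8, 0.2, 0.1]
opening: 0.0332
```

```bash
python3 - <<'E'
from h import *
print(ctrl.get_obs()["tool_pos"])
a=ctrl.snapshot("side");b=ctrl.snapshot("top")
o=np.hstack([cv2.resize(a[130:280,200:400],(400,300)),cv2.resize(b[120:270,270:470],(400,300))])
cv2.imwrite("pics/pa.png",o[:,:,::-1])
E
```

```text
[ 0.6293598  -0.10978666  0.03123962]
```

View pics/pa.png

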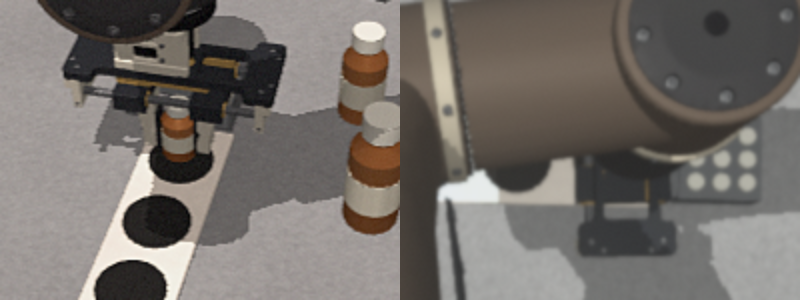

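>>> jog_arm --deltas '[[[0, 0, 0.005], 0], [[0, 0, 0.008], 0], [[0, 0, 0.0095], 0], [[0, 0, 0.011], 0], [[0, 0, 0.011], 0], [[0, 0, 0.011], 0]]'

```text
clock: 7.8
tool_pos: [0.6287, -0.1103, 0.0206]
orientation: [-180.0, -0.0, -90.0]
force: [-3.3, 1.7, 8.3]
opening: 0.0334
```

>>> jog_arm --deltas '[[[0, 0, 0], 0], [[0, 0, 0], 0], [[0, 0, 0], 0], [[0, 0, 0], 0], [[0, 0, -0.02], 0], [[0, 0, -0.06], 0], [[0, 0, -0.1], 0], [[0, 0, -0.14], 0], [[-0.03, 0.016, -0.14], -8], [[-0.07, 0.037, -0.14], -16], [[-0.11, 0.058, -0.14], -24], [[-0.15, 0.079, -0.14], -32], [[-0.19, 0.1, -0.14], -40], [[-0.23, 0.121, -0.14], -48], [[-0.265, 0.14, -0.14], -56], [[-0.29, 0.153, -0.14], -64], [[-0.31, 0.164, -0.14], -72], [[-0.32, 0.169, -0.14], -80], [[-0.3255, 0.172, -0.14], -88], [[-0.3255, 0.172, -0.14], -90]]' --jaw -1

```text
clock: 9.8
tool_pos: [0.4564, 0.2161, 0.1596]
orientation: [-180.0, -0.0, 0.4]
force: [-0.0, -0.9, -0.7]
opening: 0.0877
```

```bash
python3 - <<'E'
from h import *
o=ctrl.get_obs();print(o["tool_pos"],o["orientation"],o["opening"])
a=ctrl.snapshot("side");b=ctrl.snapshot("top")
o=np.hstack([cv2.resize(a[150:420,200:560],(400,300)),cv2.resize(b[120:390,130:490],(400,300))])
cv2.imwrite("pics/gb.png",o[:,:,::-1])
E
```

```text
[0.45638762 0.21605525 0.15958557] [-1.79990709e+02 -5.02494685e-03  3.74689792e-01] 0.08769458474938918
```

View pics/gb.png

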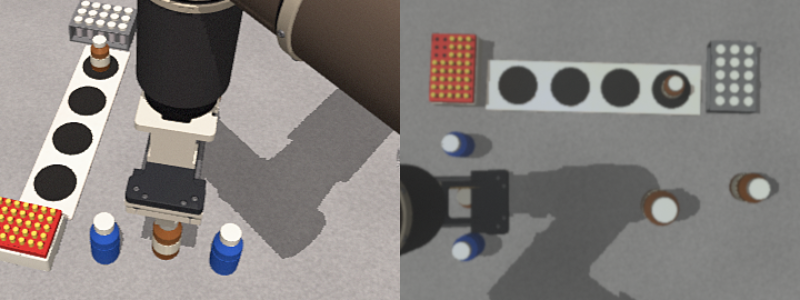

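Bottle_a stands on the rack-end pad (side crop 99,55; top crop 673,85). I'll measure how far it sits from the pad centre before continuing.

```bash
cat >> h.py <<'E'
def check(k,pad,side=True):
    cs=cams();H=DIM[k][1]+.011
    for n in ("side","top"):
        im=ctrl.snapshot(n);u=proj([[*pad,H-.006]],cs[n])[0].round().astype(int);r=20
        c,st=capblob(im,(u[0]-r,u[1]-r,u[0]+r,u[1]+12))
        e=back(c,H-(.001 if n=="top" else .006),cs[n])
        print(k,n,"cap",e.round(4),"area",st[4],st[2:4],"minus pad",(e-pad).round(4))
E
python3 - <<'E'
from h import *
check('a',(.6281,-.1110))
E
```

```text
a side cap [ 0.62   -0.1585] area 32 [8 6] minus pad [-0.0081 -0.0475]
a top cap [ 0.6445 -0.1182] area 460 [40 30] minus pad [ 0.0164 -0.0072]
```

```bash
cat >> h.py <<'E'
def ov(name,items):
    "items: (key,padxy); crops with projected cap ring (green) and pad ring (red)"
    cs=cams();out=[]
    for n in ("side","top"):
        im=ctrl.snapshot(n)[:,:,::-1]
        for k,p in items:
            H=DIM[k][1]+.011;u=proj([[*p,.011+H/3]],cs[n])[0].round().astype(int)
            w=im[u[1]-36:u[1]+36,u[0]-36:u[0]+36];w=cv2.resize(w,(396,396),interpolation=cv2.INTER_CUBIC)
            for z,r,col in((H,DIM[k][3]/2,(0,255,0)),(.011,.033,(0,0,255)),(.011,DIM[k][0]/2,(255,255,0))):
                q=(proj(ring(*p,z,r),cs[n])-u+36.5)*5.5
                cv2.polylines(w,[q.round().astype(int)],True,col,1)
            out.append(w)
    o=np.hstack(out) if len(items)==1 else np.vstack([np.hstack(out[:len(items)]),np.hstack(out[len(items):])])
    f=min(800/o.shape[1],600/o.shape[0]);cv2.imwrite(name,cv2.resize(o,None,fx=f,fy=f))
E
python3 - <<'E'
from h import *
ov("pics/ova.png",[('a',(.6281,-.1110))])
E
```

```text
(no output)
```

View pics/ova.png

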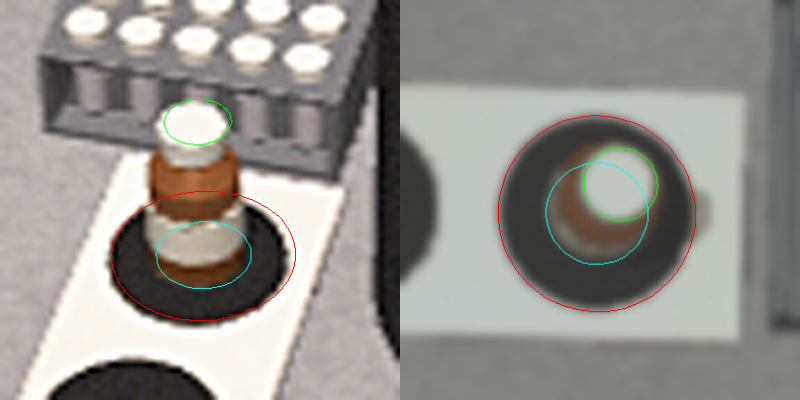

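Top view: cap and pad rings coincide with a's cap and pad, so it is centred to about 1–2 mm; the side view has only a constant calibration shift. Now bottle_b.

>>> jog_arm --deltas '[[[0, 0, 0.02], 0], [[0, 0, 0.05], 0], [[0, 0, 0.08], 0], [[0, 0, 0.105], 0], [[0, 0, 0.122], 0], [[0, 0, 0.131], 0], [[0, 0, 0.1335], 0], [[0, 0, 0.1335], 0], [[0, 0, 0.1335], 0]]'

```text
clock: 11.0
tool_pos: [0.4573, 0.2156, 0.0269]
orientation: [-179.9, -0.1, 0.0]
force: [0.0, 0.1, -0.5]
opening: 0.0881
```

>>> jog_arm --deltas '[[[0, 0, 0], 0], [[0, 0, 0], 0], [[0, 0, 0], 0], [[0, 0, 0], 0], [[0, 0, 0], 0], [[0, 0, 0], 0], [[0, 0, 0], 0], [[0, 0, -0.005], 0], [[0, 0, -0.015], 0], [[0, 0, -0.035], 0], [[0, 0, -0.06], 0], [[0, 0, -0.085], 0], [[0, 0, -0.105], 0], [[0, 0, -0.115], 0], [[0, 0, -0.12], 0], [[0, 0, -0.12], 0], [[0, 0, -0.12], 0]]' --jaw 1

```text
clock: 12.7
tool_pos: [0.4563, 0.2148, 0.1452]
orientation: [179.9, 0.1, -0.0]
force: [-0.6, 0.8, -1.3]
opening: 0.0395
```

>>> jog_arm --deltas '[[[0.008, 0.011, 0], 5], [[0.022, 0.03, 0], 11], [[0.042, 0.057, 0], 18], [[0.064, 0.087, 0], 26], [[0.086, 0.117, 0], 34], [[0.107, 0.147, 0], 42], [[0.128, 0.175, 0], 50], [[0.146, 0.2, 0], 58], [[0.16, 0.219, 0], 66], [[0.169, 0.231, 0], 74], [[0.173, 0.237, 0], 82], [[0.175, 0.24, 0], 88], [[0.175, 0.24, 0], 90], [[0.175, 0.24, 0.02], 90], [[0.175, 0.24, 0.05], 90], [[0.175, 0.24, 0.075], 90], [[0.175, 0.24, 0.092], 90], [[0.175, 0.24, 0.1], 90], [[0.175, 0.24, 0.1], 90], [[0.175, 0.24, 0.1], 90]]'

```text
clock: 14.7
tool_pos: [0.6321, -0.0248, 0.0463]
orientation: [-180.0, -0.0, -90.0]
force: [-0.1, 0.9, -1.8]
opening: 0.0391
```

>>> jog_arm --deltas '[[[0, 0, 0.004], 0], [[0, 0, 0.0065], 0], [[0, 0, 0.008], 0], [[0, 0, 0.009], 0], [[0, 0, 0.009], 0], [[0, 0, 0.009], 0]]'

```text
clock: 15.3
tool_pos: [0.6319, -0.0248, 0.0372]
orientation: [-180.0, 0.0, -90.0]
force: [1.1, -0.3, -2.3]
opening: 0.0391
```

>>> jog_arm --deltas '[[[0, 0, 0.0008], 0], [[0, 0, 0.0008], 0]]'

```text
clock: 15.5
tool_pos: [0.632, -0.0248, 0.0371]
orientation: [-180.0, -0.0, -90.0]
force: [-2.4, 0.9, 5.4]
opening: 0.0394
```

>>> jog_arm --deltas '[[[0, 0, 0], 0], [[0, 0, 0], 0], [[0, 0, 0], 0], [[0, 0, 0], 0], [[0, 0, -0.02], 0], [[0, 0, -0.06], 0], [[0, 0, -0.1], 0], [[0, 0, -0.135], 0], [[0.02, 0.0165, -0.15], 0], [[0.05, 0.041, -0.15], 0], [[0.08, 0.066, -0.15], 0], [[0.11, 0.091, -0.15], 0], [[0.14, 0.115, -0.15], 0], [[0.165, 0.136, -0.15], 0], [[0.185, 0.153, -0.15], 0], [[0.198, 0.163, -0.15], 0], [[0.2035, 0.168, -0.15], 0], [[0.2035, 0.168, -0.15], 0], [[0.2035, 0.168, -0.15], 0]]' --jaw -1

```text
clock: 17.4
tool_pos: [0.4645, -0.2279, 0.1862]
orientation: [-180.0, -0.0, -90.0]
force: [-0.1, 0.4, -0.3]
opening: 0.0878
```

```bash
python3 - <<'E'
from h import *
print(ctrl.get_obs()["tool_pos"])
ov("pics/ovb.png",[('b',(.6315,-.0258)),('c',(.464,-.2285))])
E
```

```text
[ 0.4644862  -0.22794208  0.18623322]
```

View pics/ovb.png

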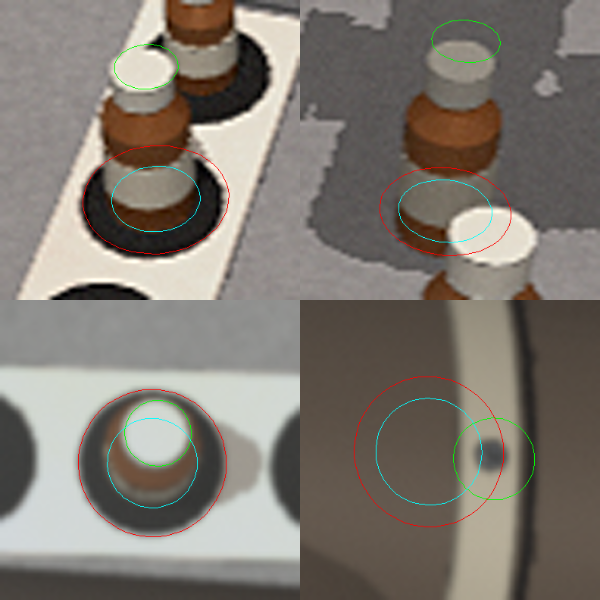

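Top view shows b concentric with its pad (152,462). Next, bottle_c.

>>> jog_arm --deltas '[[[0, 0, 0.02], 0], [[0, 0, 0.05], 0], [[0, 0, 0.085], 0], [[0, 0, 0.112], 0], [[0, 0, 0.13], 0], [[0, 0, 0.138], 0], [[0, 0, 0.14], 0], [[0, 0, 0.14], 0], [[0, 0, 0.14], 0]]'

```text
clock: 18.4
tool_pos: [0.4647, -0.2283, 0.0472]
orientation: [-179.9, -0.0, -90.0]
force: [0.7, -0.1, -0.1]
opening: 0.0879
```

>>> jog_arm --deltas '[[[0, 0, 0], 0], [[0, 0, 0], 0], [[0, 0, 0], 0], [[0, 0, 0], 0], [[0, 0, 0], 0], [[0, 0, 0], 0], [[0, 0, 0], 0], [[0, 0, -0.005], 0], [[0, 0, -0.015], 0], [[0, 0, -0.035], 0], [[0, 0, -0.06], 0], [[0, 0, -0.085], 0], [[0, 0, -0.11], 0], [[0, 0, -0.13], 0], [[0, 0, -0.14], 0], [[0, 0, -0.14], 0], [[0, 0, -0.14], 0]]' --jaw 1

```text
clock: 20.1
tool_pos: [0.4633, -0.2281, 0.1856]
orientation: [180.0, 0.0, -90.0]
force: [-0.4, -0.2, -1.4]
opening: 0.0459
```

>>> jog_arm --deltas '[[[0, -0.01, 0], 0], [[-0.005, -0.03, 0], 0], [[-0.015, -0.058, 0], 0], [[-0.03, -0.088, 0], 0], [[-0.055, -0.116, 0], 0], [[-0.087, -0.138, 0], 0], [[-0.122, -0.153, 0], 0], [[-0.157, -0.162, 0], 0], [[-0.192, -0.167, 0], 0], [[-0.225, -0.17, 0], 0], [[-0.253, -0.171, 0], 0], [[-0.273, -0.171, 0], 0], [[-0.284, -0.171, 0], 0], [[-0.287, -0.171, 0], 0], [[-0.287, -0.171, 0], 0]]'

```text
clock: 21.6
tool_pos: [0.6348, 0.0586, 0.1856]
orientation: [179.9, -0.0, -90.0]
force: [0.9, 1.2, -0.8]
opening: 0.0463
```

>>> jog_arm --deltas '[[[0, 0, 0.02], 0], [[0, 0, 0.05], 0], [[0, 0, 0.08], 0], [[0, 0, 0.1], 0], [[0, 0, 0.112], 0], [[0, 0, 0.119], 0], [[0, 0, 0.124], 0], [[0, 0, 0.127], 0], [[0, 0, 0.1285], 0], [[0, 0, 0.1285], 0], [[0, 0, 0.1285], 0], [[0, 0, 0.1285], 0]]'

```text
clock: 22.8
tool_pos: [0.635, 0.0589, 0.0582]
orientation: [-180.0, 0.0, -90.0]
force: [0.5, 0.2, -1.4]
opening: 0.0461
```

>>> jog_arm --deltas '[[[0, 0, 0.0008], 0], [[0, 0, 0.0008], 0], [[0, 0, 0.0008], 0]]'

```text
clock: 23.1
tool_pos: [0.635, 0.0588, 0.0573]
orientation: [-180.0, 0.0, -90.0]
force: [-1.0, -0.2, 2.1]
opening: 0.0462
```

>>> jog_arm --deltas '[[[0, 0, 0], 0], [[0, 0, 0], 0], [[0, 0, 0], 0], [[0, 0, 0], 0], [[0, 0, -0.02], 0], [[0, 0, -0.06], 0], [[0, 0, -0.1], 0], [[0, 0, -0.135], 0], [[0.014, 0.02, -0.15], 0], [[0.035, 0.049, -0.15], 0], [[0.056, 0.079, -0.15], 0], [[0.077, 0.108, -0.15], 0], [[0.098, 0.137, -0.15], 0], [[0.115, 0.161, -0.15], 0], [[0.129, 0.181, -0.15], 0], [[0.138, 0.193, -0.15], 0], [[0.142, 0.199, -0.15], 0], [[0.142, 0.199, -0.15], 0], [[0.142, 0.199, -0.15], 0]]' --jaw -1

```text
clock: 25.0
tool_pos: [0.4366, -0.083, 0.207]
orientation: [-180.0, -0.0, -90.0]
force: [-0.4, 0.4, 0.2]
opening: 0.0875
```

```bash
python3 - <<'E'
from h import *
print(ctrl.get_obs()["tool_pos"])
ov("pics/ovc.png",[('c',(.6343,.0578)),('d',(.436,-.0835))])
E
```

```text
[ 0.43659191 -0.0830007   0.2070389 ]
```

View pics/ovc.png

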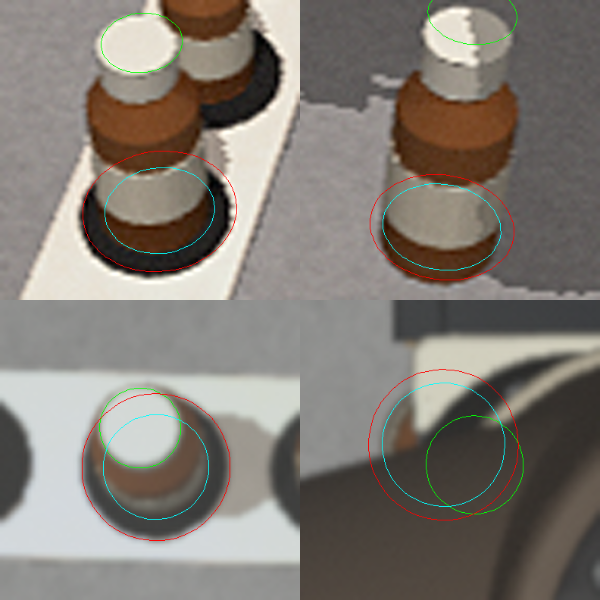

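c is concentric with its pad in the top view (155,466). Now d; only about 3 mm of clearance over the cap, so I finish the descent slowly.

>>> jog_arm --deltas '[[[0, 0, 0.02], 0], [[0, 0, 0.05], 0], [[0, 0, 0.08], 0], [[0, 0, 0.105], 0], [[0, 0, 0.122], 0], [[0, 0, 0.13], 0], [[0, 0, 0.135], 0], [[0, 0, 0.138], 0], [[0, 0, 0.1395], 0], [[0, 0, 0.1395], 0]]'

```text
clock: 26.1
tool_pos: [0.4362, -0.0832, 0.0679]
orientation: [-179.9, 0.0, -90.0]
force: [0.0, -1.1, 0.4]
opening: 0.0875
```

>>> jog_arm --deltas '[[[0, 0, 0], 0], [[0, 0, 0], 0], [[0, 0, 0], 0], [[0, 0, 0], 0], [[0, 0, 0], 0], [[0, 0, 0], 0], [[0, 0, 0], 0], [[0, 0, -0.005], 0], [[0, 0, -0.015], 0], [[0, 0, -0.035], 0], [[0, 0, -0.06], 0], [[0, 0, -0.085], 0], [[0, 0, -0.105], 0], [[0, 0, -0.12], 0], [[0, 0, -0.13], 0], [[0, 0, -0.13], 0], [[0, 0, -0.13], 0]]' --jaw 1

```text
clock: 27.8
tool_pos: [0.4354, -0.0832, 0.1971]
orientation: [180.0, 0.0, -90.0]
force: [0.3, 0.0, -2.2]
opening: 0.053
```

>>> jog_arm --deltas '[[[-0.008, -0.008, 0], 0], [[-0.022, -0.022, 0], 0], [[-0.044, -0.04, 0], 0], [[-0.07, -0.062, 0], 0], [[-0.097, -0.086, 0], 0], [[-0.124, -0.109, 0], 0], [[-0.151, -0.133, 0], 0], [[-0.176, -0.155, 0], 0], [[-0.198, -0.174, 0], 0], [[-0.214, -0.188, 0], 0], [[-0.224, -0.197, 0], 0], [[-0.2285, -0.201, 0], 0], [[-0.2295, -0.202, 0], 0], [[-0.2295, -0.202, 0], 0], [[-0.2295, -0.202, 0], 0]]'

```text
clock: 29.3
tool_pos: [0.6374, 0.1456, 0.1978]
orientation: [-180.0, 0.0, -90.0]
force: [-0.0, -0.4, -2.1]
opening: 0.0534
```

>>> jog_arm --deltas '[[[0, 0, 0.02], 0], [[0, 0, 0.045], 0], [[0, 0, 0.07], 0], [[0, 0, 0.09], 0], [[0, 0, 0.103], 0], [[0, 0, 0.111], 0], [[0, 0, 0.115], 0], [[0, 0, 0.117], 0], [[0, 0, 0.1185], 0], [[0, 0, 0.1185], 0], [[0, 0, 0.1185], 0], [[0, 0, 0.1185], 0]]'

```text
clock: 30.5
tool_pos: [0.638, 0.1463, 0.0794]
orientation: [-180.0, 0.0, -90.0]
force: [1.1, 0.3, -2.0]
opening: 0.053
```

>>> jog_arm --deltas '[[[0, 0, 0.0008], 0], [[0, 0, 0.0008], 0], [[0, 0, 0.0008], 0]]'

```text
clock: 30.8
tool_pos: [0.638, 0.1463, 0.0786]
orientation: [-180.0, 0.0, -90.0]
force: [-1.7, 0.3, 1.6]
opening: 0.0532
```

Contact made; open, raise well clear and back off toward the robot.

>>> jog_arm --deltas '[[[0, 0, 0], 0], [[0, 0, 0], 0], [[0, 0, 0], 0], [[0, 0, 0], 0], [[0, 0, -0.02], 0], [[0, 0, -0.06], 0], [[0, 0, -0.1], 0], [[0, 0, -0.135], 0], [[0, 0.01, -0.15], 0], [[-0.01, 0.03, -0.15], 0], [[-0.03, 0.06, -0.15], 0], [[-0.06, 0.09, -0.15], 0], [[-0.09, 0.11, -0.15], 0], [[-0.125, 0.13, -0.15], 0], [[-0.16, 0.14, -0.15], 0], [[-0.19, 0.145, -0.15], 0], [[-0.2, 0.15, -0.15], 0], [[-0.2, 0.15, -0.15], 0]]' --jaw -1

```text
clock: 32.6
tool_pos: [0.4868, 0.3472, 0.2274]
orientation: [179.9, -0.0, -89.9]
force: [0.4, -0.9, -0.7]
opening: 0.0876
```

```bash
python3 - <<'E'
from h import *
print(ctrl.get_obs()["tool_pos"])
ov("pics/ovd.png",[('a',(.6281,-.1110)),('b',(.6315,-.0258)),('c',(.6343,.0578)),('d',(.6374,.145))])
E
```

```text
[0.48675116 0.34716073 0.22741157]
```

View pics/ovd.png

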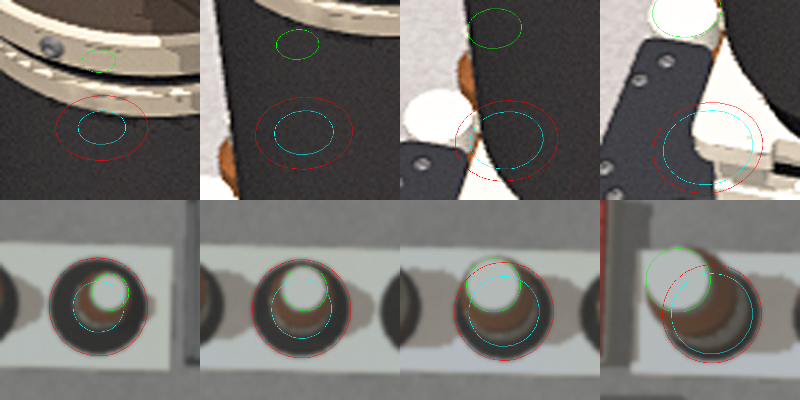

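Top view: all four bottles are concentric with their pads, in order. The arm hides the side view, so I'll move it aside for one last look.

>>> jog_arm --deltas '[[[0.02, 0.003, 0], 0], [[0.055, 0.008, 0], 0], [[0.09, 0.012, 0], 0], [[0.125, 0.017, 0], 0], [[0.16, 0.022, 0], 0], [[0.2, 0.027, 0], 0], [[0.24, 0.033, 0], 0], [[0.28, 0.038, 0], 0], [[0.32, 0.044, 0], 0], [[0.36, 0.049, 0], 0], [[0.4, 0.055, 0], 0], [[0.43, 0.059, 0], 0], [[0.44, 0.06, 0], 0], [[0.44, 0.06, 0], 0]]'

```text
clock: 34.1
tool_pos: [0.4267, -0.0958, 0.2282]
orientation: [-180.0, 0.0, -90.2]
force: [0.4, 0.3, -0.3]
opening: 0.0877
```

```bash
python3 - <<'E'
from h import *
o=ctrl.get_obs();print(o["clock"],o["tool_pos"],o["force"])
cv2.imwrite("pics/final.png",ctrl.snapshot("side")[:,:,::-1])
E
```

```text
34.1 [ 0.42669315 -0.09578824  0.2282031 ] [ 0.37319531  0.33628815 -0.31820286]
```

View pics/final.png

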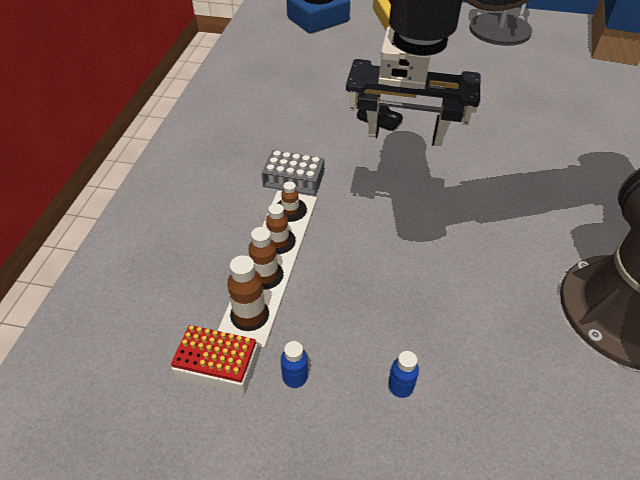

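The side view shows four upright bottles, running from the tallest (247,290) beside the tip box to the shortest (290,200) beside the rack. The blue bottles have not moved, and the gripper is clear.

```bash
python3 -c "
from plant import ctrl
print(ctrl.close_job())"
```

```text
the job is handed in; nothing more can be done
None
```

The four amber bottles stand upright on the pads in height order: d next to the red-topped tip box, then c, b, and a next to the tube rack. I released them all and handed the job in at about 34 s of the 96 s allowed.

- **Placing:** In the last top view, each bottle's cap and pad matched the outlines drawn from the calibration, so I judge each bottle centred to about 1–2 mm. The last side view showed all four upright, both blue look-alikes where they were, and the gripper open and clear.
- **Forces:** The readings I took while setting the bottles down were at most about 8 N.
- **Disagreement between cameras:** For the pads, the two cameras differed by about 3 mm along the row. As a result, the two-view pad height came out at 7 mm instead of the stated 11 mm. I used the stated pad height and mostly the top view for position, and the 1–2 mm centring estimate rests on that same view. The contact felt when lowering the bottles agreed with 11 mm.

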